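Release the canal cartridge from the ear model and dock it

TASK

Squeeze in and hold the side release button of the white canal cartridge on the clear ear model, gently (about 15 N; over 30 N cracks the shell), and pull the cartridge straight up out of the ear without tugging against its latch. Still holding the button in, lower the cartridge into the empty grey dock, button to the dock's window side, until its flange sits flat on top, then let go so that the button springs out and latches it. Press or pull the cartridge against ear and dock only lightly (under 25 N), and leave everything else where it is.

Things in the scene. Friction and masses are not known exactly. Their poses are not given: they have to be found in the camera images.
- cart_grip (a point): Centre of the gripped head of the loose white cartridge, on its axis at button height. Head 28 mm (x) by 26 mm (y), 44 mm tall: from 24 mm below this point to 20 mm above it. z up along the plug axis, y towards the release button. Thin plastic shell, about 70 g. Fingers closed along y, one on the button and one on the opposite face, push the button in and hold the cartridge.
- cart_flange (a point): Centre of the underside of the cartridge's flange (38 mm square, 4 mm thick), 28 mm below its grip centre. Below the flange is the plug: a 24 mm square shank 20 mm long, then a 6 mm round taper from 24 to 18 mm diameter. A steel hook, 12 mm wide, 11.5 to 16.5 mm below the flange, stands 5 mm out of the shank's +y side; with the button fully in it lies inside the shank.
- cart_face (a point): Centre of the outer face of the cartridge's release button: ribbed grey, 18 mm square, on the head's +y face, moving with the button. Out, it stands 6.5 mm proud (32.5 mm over button and head); fully in, 1 mm proud (27 mm over all).
- cart_button (a joint): Travel of the release button in m: 0 out (latched), 0.0055 fully in. Spring: 4 N at 0, 9.5 N fully in; it springs out when let go. The hook passes a socket's lip, coming out or going in, only with the button fully in. A caught hook is felt as a rising load while pulling up or lowering.
- ear_mouth (a point): Centre of the socket mouth in the flat top of the clear ear model (60 mm in x, 70 mm in y), fixed in a screw clamp with a black knob; 75 mm above the table. z up, y towards the latch window. Socket 26.4 mm square (1.2 mm play round the shank), 30 mm deep; a 10 mm lip over the window. The flange rests on the top. Clamp and knob reach 65 mm to -x and 105 mm to +x, under 65 mm high.
- dock_mouth (a point): Mid-rail point of the fixed, empty grey dock, at its top's height, 46 mm above the table. Its 50 mm square block (socket as in the ear, central) is locked anywhere up to 8 mm either way along this x from here: that offset is not reported, find it by feel or sight. y and z of the socket mouth are as here. y to the latch window and button. Home: flange on the top, grip centre 28 mm above; latches within 1.5 mm of it.
- spare_grip (a point): The same grip centre on a second, identical cartridge latched in a second identical dock (its centre is at least 100 mm from the empty dock's). Stays where it is; its top is 20 mm above this point.
- otoscope: Chrome otoscope lying on the table, 135 mm long, 34 mm high at the head; origin on the table near its head, handle to its -x.
- magnifier: White plastic magnifier lying flat, lens ring 80 mm across about the origin, handle to its -x reaching 112 mm; 8 mm high.
- speculum1: Yellow plastic speculum, a cone 22 mm wide and 36 mm high standing on its wide end; origin at its foot.
- speculum2: The other yellow speculum, identical.
- probe: Steel ear hook probe lying flat, 165 mm long along its x, 7 mm high; origin near its middle.
Mind the look-alikes: they are no part of the job. Leave any yellow look-alike of the part that bears ear_mouth alone. Leave any blue look-alike of the part that bears cart_grip alone.

How it is judged (in metres and radians):
On the way, in this order (a step that is already met when the one before it is completed fails the run):
1. the cartridge is drawn up out of the ear model's socket with its button held in (z of cart_grip in the frame of ear_mouth above 0.054 m and horizontal distance between cart_grip and ear_mouth below 0.03 m and value of joint cart_button above 0.003 m), for 0.02 s.
2. the cartridge is lowered into the dock's socket with its button held in (z of cart_grip in the frame of dock_mouth below 0.042 m and x of cart_grip in the frame of dock_mouth between -0.0105 and 0.0105 m and y of cart_grip in the frame of dock_mouth between -0.003 and 0.003 m and value of joint cart_button above 0.003 m), for 0.02 s.
At the end, for the whole second after the job is handed in: The cartridge sits in the empty dock's socket: flange within 1.5 mm of the dock's top, within 3 mm across the rail and 10.5 mm along it of mid-rail, turned within 0.12 rad, upright within 0.06 rad, button sprung out (under 1.2 mm in, at rest) so that it is latched (z of cart_grip in the frame of dock_mouth between 0.0265 and 0.0295 m and x of cart_grip in the frame of dock_mouth between -0.0105 and 0.0105 m and y of cart_grip in the frame of dock_mouth between -0.003 and 0.003 m and angle between the y axis of cart_grip and the y axis of dock_mouth, either way round below 0.12 rad and angle between cart_grip's own z axis and vertical below 0.06 rad and value of joint cart_button below 0.0012 m and velocity of joint cart_button below 0.01 m/s); the robot touches nothing.
It fails at once if the cartridge's shell is squeezed by the fingers with more than 30 N (contact force between the fingers and cart_c3 above 30 N).
It fails at once if the cartridge is forced against the ear model or tugged against its latch with more than 25 N (contact force between cart and ear above 25 N).
It fails at once if the cartridge is forced against the dock with more than 25 N (contact force between cart and dock above 25 N).
It fails at once if the second cartridge is moved by more than 8 mm (distance of spare_grip from where it was at the start of the episode above 0.008 m).
It fails at once if another thing on the table is moved by more than 20 mm (distance of any of otoscope, magnifier, speculum1, speculum2, probe from where it was at the start of the episode above 0.02 m).
It also fails if it takes over 64 s, if anything falls off the work surface, if the arm or the gripper's body presses on something with over 40 N, if the wrist force passes 120 N, or if a joint passes its speed limit or range.

ROBOT

A 6-joint arm with a two-finger parallel gripper is mounted at the origin on the work surface. World frame = base frame: x ahead of the robot, y to its left, z up, the work surface at z = 0. Lengths are in mm, angles in rad, forces in N, time in s.
With the tool pointing down it reaches from about 350 to 975 mm from the base axis. Payload 7.1 kg.
Tool frame: the origin (TCP) lies midway between the tips of the shut fingers; the grasp point (between the pads) lies 19 mm behind it (ctrl.grasp_offset is the distance from the TCP to the grasp point, in mm); z points along the fingers, y is the line along which they close (so a half turn about z gives the same grasp; the last joint's range is limited). The gripper opens to 88 mm and grips with 3 to 60 N. Pads are 20 mm wide; open, the fingers measure 115 mm over their backs; the gripper's body (75 mm by 178 mm) begins 61 mm behind the grasp point.
Start: joints at [-1.251, 0.423, 1.63, -0, 1.089, -0.019], TCP at [207.739, -589.448, 222.675] pointing down, gripper open.
Joint ranges: [-3, 3], [-0.9, 2.11], [0.09, 2.58], [-1.31, 4.45], [0.11, 2.69], [-2.54, 2.54]. Speed limits (rad/s): [2.39, 2.39, 3.01, 3.14, 3.14, 3.14].

INTERFACE

Orientations are given as a rotation vector (axis times angle).
In Python, from workcell import sensors, viewer, ctrl gives the robot as it stands. The module is installed in compiled form; this text tells all that it offers.
- The arm moves only by the shell command python3 -m handwheel 'ROWS'. ROWS is JSON, a list of rows, each a list of 7 numbers: the shift along the tool's x, y, z in mm, then the turn, a rotation vector about the tool's x, y, z in rad, then the closure, from 0 (fully open) to 1 (shut). In form: [[x, y, z, rx, ry, rz, jaw], ...]. A call has 1 to 10 rows; each row shifts and turns the commanded pose from where the row before left it, along the tool's axes as they then stand; what a row does not reach is not made up. A row lasts 1/8 s, in which the tool goes at most 62.5 mm and 10.7 degrees, less where a joint would pass 70% of its speed; a pose out of reach is approached as far as the arm can. A call is refused whole if a number of a shift passes 62.5 or a number of a turn 0.188, either way. A call with a gripper value outside its range is refused whole. The fingers move at their own pace and stop on an object; the grip force is fixed at half the most. Time passes only in rows, so rows that do not move let the fingers close. It gives the time, the measured TCP pose, the force, the opening and the grip force at its end, in the units of the state.
- sensors.get_obs(): the state, without advancing time (a new reading comes with each control period).
- viewer.get_image(name): name is "side" or "top" or "wrist"; returns a dict with "frame" (480x640x3 uint8, blue, green, red), "fov_y" (degrees; the focal length in pixels is half the picture's height over the tangent of half this angle, whatever the lens; pixels are square), "cx", "cy" (the principal point, pixels), "R" (3x3) and "t" (3): a world point X has camera coordinates R X + t. Camera axes: x right, y down, z forward; pixel columns grow to the right and rows downward; lengths in mm; the calibration is good to about 2 mm. The wrist camera is an equidistant fisheye: a pixel r from the principal point sees the ray r / f radians off the axis. A picture is of the moment at which its call begins. There is no depth.
- ctrl.close_job(): hands the job in; it is judged then, once.
The state is a dict: "t": time; "qpos": joint angles; "qvel": joint speeds; "joint_torque": joint torques, N m; "ee_pos": TCP position; "orientation": TCP orientation; "ft_force": force on the tool from outside, world axes, zero at the start; "moment": the same for the moment, N m; "width": finger opening in mm; "grasp_force": force on a finger pad.
Only numpy, scipy, OpenCV 4.12 (cv2) and the standard library are available. Lean on these libraries where they do the work, as an engineer would, in place of code of your own. Each camera call takes 0.05 s, during which the arm holds its last target. There are 200 camera calls.

## Working session

There is one attempt and no reset: what is moved stays moved. The work goes in short steps, Python scripts to look and compute and a shell command to move; the robot and the scene stay as the last step left them, time stands still between calls to the robot, and variables do not carry over. Pictures are saved under pics/ and viewed, at most 10 in all, crops included, and the job is handed in when it is done.

```bash
mkdir -p pics; cat > h.py <<'E'
import numpy as np, cv2
from workcell import sensors, viewer, ctrl
def shot(name, fn):
    im=viewer.get_image(name); cv2.imwrite(f'pics/{fn}.png',im['frame'])
    import pickle; pickle.dump(im,open(f'pics/{fn}.pkl','wb')); return im
def load(fn):
    import pickle; return pickle.load(open(f'pics/{fn}.pkl','rb'))
def ray(im,u,v,fish=False):
    f=im['frame'].shape[0]/2/np.tan(np.radians(im['fov_y'])/2)
    d=np.array([u-im['cx'],v-im['cy']])
    if fish:
        r=np.hypot(*d); th=r/f; c=np.r_[d/max(r,1e-9)*np.sin(th),np.cos(th)]
    else: c=np.r_[d/f,1]
    R=np.array(im['R']);t=np.array(im['t'])
    return -R.T@t, R.T@c
def onz(im,u,v,z,fish=False):
    o,d=ray(im,u,v,fish); return o+d*(z-o[2])/d[2]
def proj(im,X,fish=False):
    f=im['frame'].shape[0]/2/np.tan(np.radians(im['fov_y'])/2)
    c=np.array(im['R'])@np.array(X)+np.array(im['t'])
    if fish:
        r=np.hypot(c[0],c[1]); k=f*np.arctan2(r,c[2])/max(r,1e-9)
    else: k=f/c[2]
    return im['cx']+c[0]*k, im['cy']+c[1]*k
E
python3 - <<'E'
from h import *
np.set_printoptions(precision=2,suppress=True)
for n in ['top','side','wrist']:
    im=shot(n,n+'0'); print(n,im['fov_y'],im['cx'],im['cy'],-np.array(im['R']).T@im['t'],np.array(im['R'])[2])
print(sensors.get_obs())
E
```

```text
top 46.63806010069864 314.1573082643623 240.57976016903513 [ 454.9    38.22 1287.05] [ 0.06  0.02 -1.  ]
side 52.90936398381669 308.3343867871992 237.70824143198078 [ 331.06 -628.21  565.15] [ 0.27  0.78 -0.56]
wrist 65.70646984690485 316.63017170797673 242.48372891192471 [ 284.7  -561.85  384.25] [-0.28 -0.1  -0.96]
{'t': 0.15, 'qpos': array([-1.25,  0.42,  1.63, -0.  ,  1.09, -0.02]), 'qvel': array([-0., -0., -0.,  0., -0., -0.]), 'joint_torque': array([  0.  , -54.5 , -27.39,   0.06,   0.02,  -0.  ]), 'ee_pos': array([ 207.6 , -589.1 ,  222.11]), 'orientation': array([-3.1 , -0.53,  0.  ]), 'ft_force': array([-0.28, -0.01, -0.03]), 'moment': array([ 0.01, -0.04, -0.04]), 'grasp_force': 0.0, 'width': 87.88167369617797}
```

View pics/top0.png

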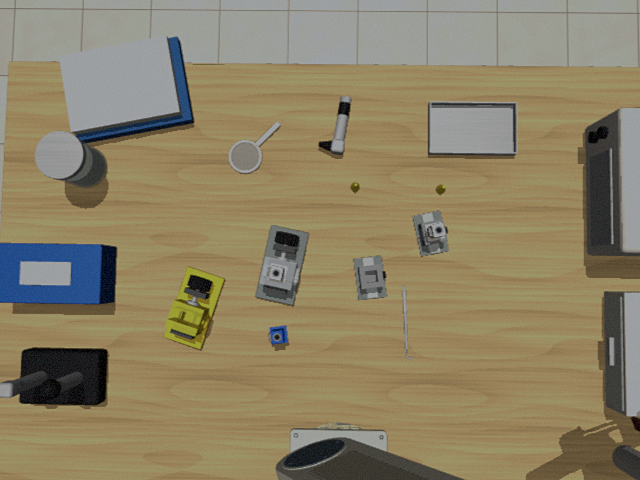

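View pics/side0.png

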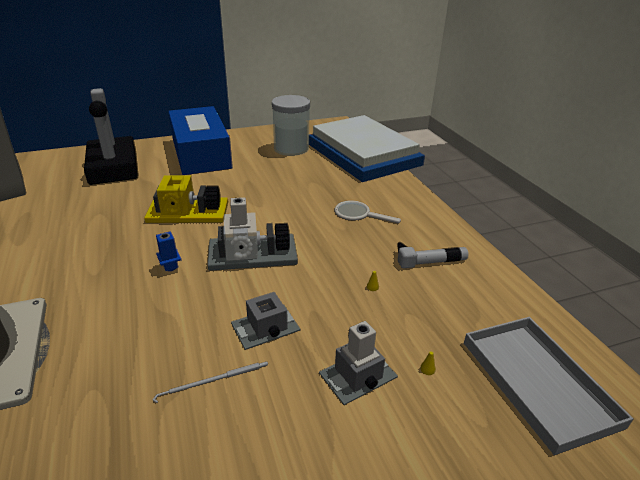

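Top: the candidates are the white cartridge in the ear at about (277,272), the white one in the second dock at (432,232), and a blue look-alike at (278,337). The yellow ear look-alike is at (195,310). The white cartridge in the clear/grey ear fits; (432,232) is the spare in a grey dock. The empty dock is at (370,277). I'll confirm in an enlarged crop.

```bash
python3 - <<'E'
from h import *
a=load('top0')['frame'][200:320,240:460]; b=load('side0')['frame'][180:410,195:405]
a=cv2.resize(a,None,fx=3.6,fy=3.6,interpolation=cv2.INTER_CUBIC)[:,:]
cv2.imwrite('pics/c1.png',a)
b=cv2.resize(b,None,fx=2.6,fy=2.6,interpolation=cv2.INTER_CUBIC); cv2.imwrite('pics/c2.png',b); print(a.shape,b.shape)
im=load('top0')
for n,u,v,z in [('carttop',276,273,123),('dock',370,276,46),('spare',437,231,94)]: print(n,onz(im,u,v,z))
E
```

```text
(432, 792, 3) (598, 546, 3)
carttop [458.86468678 137.84778806 123.        ]
dock [456.09141891 -64.73068613  46.        ]
spare [ 554.71350306 -202.93280927   94.        ]
```

View pics/c1.png

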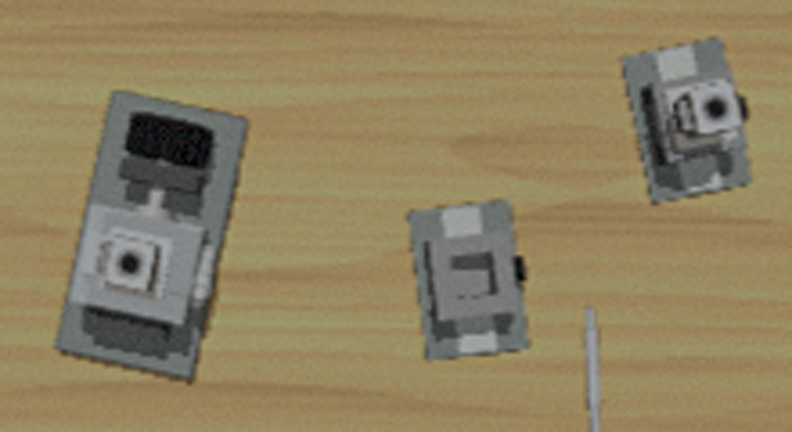

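View pics/c2.png

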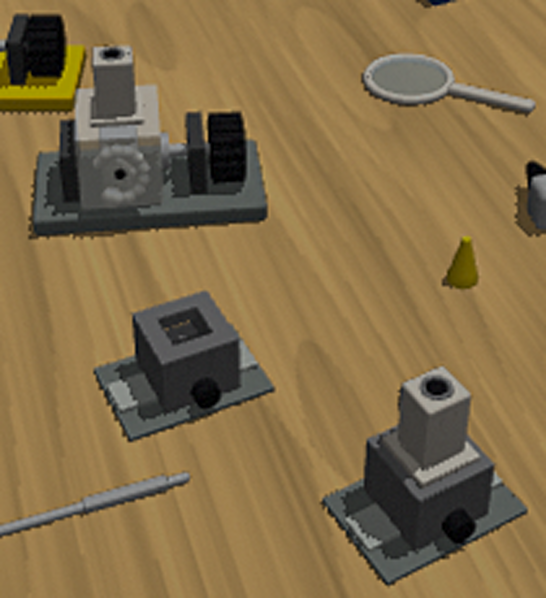

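The crop confirms it: the white cartridge in the clear ear at about (276,273), with its button to image left (world +y). The empty dock at (370,276) has its window side left too. Now moving above the ear.

```bash
cat >> h.py <<'E'
from scipy.spatial.transform import Rotation as Ro
def plan(p,yaw):
    """turn (tool rotvec) to make, then the shift in tool axes after that turn; tool down, tool x at yaw"""
    o=sensors.get_obs(); R=Ro.from_rotvec(o['orientation'])
    T=Ro.from_euler('z',yaw)*Ro.from_euler('x',np.pi)
    print('turn',np.round((R.inv()*T).as_rotvec(),4),'shift',np.round(T.inv().apply(np.array(p)-o['ee_pos']),2))
    print('t %.2f'%o['t'],'at',np.round(o['ee_pos'],2),'F',np.round(o['ft_force'],2),'w %.2f g %.2f'%(o['width'],o['grasp_force']))
E
python3 - <<'E'
from h import *
plan([459,-300,222],-.2); plan([459,138,222],-.2)
E
```

```text
turn [-1.100e-03  3.000e-04  5.388e-01] shift [ 1.8895e+02 -3.3328e+02  1.1000e-01]
t 0.15 at [ 207.6  -589.1   222.11] F [-0.28 -0.01 -0.03] w 87.88 g 0.00
turn [-1.100e-03  3.000e-04  5.388e-01] shift [ 1.0193e+02 -7.6255e+02  1.1000e-01]
t 0.15 at [ 207.6  -589.1   222.11] F [-0.28 -0.01 -0.03] w 87.88 g 0.00
```

```bash
python3 -m handwheel '[[0,0,0,0,0,0.18,0],[0,0,0,0,0,0.18,0],[0,0,0,0,0,0.18,0],[27,-48,0,0,0,0,0],[27,-48,0,0,0,0,0],[27,-48,0,0,0,0,0],[27,-48,0,0,0,0,0],[27,-48,0,0,0,0,0],[27,-48,0,0,0,0,0],[27,-45,0,0,0,0,0]]'
python3 -m handwheel '[[-10,-50,0,0,0,0,0],[-10,-50,0,0,0,0,0],[-10,-50,0,0,0,0,0],[-10,-50,0,0,0,0,0],[-10,-50,0,0,0,0,0],[-10,-50,0,0,0,0,0],[-9,-50,0,0,0,0,0],[-9,-50,0,0,0,0,0],[-9,-30,0,0,0,0,0],[0,0,0,0,0,0,0]]'
python3 - <<'E'
from h import *
plan([459,138,222],-.2)
im=shot('wrist','w1')
print(-np.array(im['R']).T@im['t'])
cv2.imwrite('pics/w1b.png',cv2.resize(im['frame'],(800,600)))
E
```

```text
t: 1.4
ee_pos: [460.3, -299.3, 222.6]
orientation: [-3.126, 0.315, 0.0]
ft_force: [-0.5, -0.6, 0.1]
width: 88.0
grasp_force: 0.0
t: 2.65
ee_pos: [459.8, 139.3, 222.5]
orientation: [3.126, -0.31, -0.001]
ft_force: [-0.7, -0.3, 0.8]
width: 87.9
grasp_force: 0.0
turn [0.0001 0.0003 0.0022] shift [-0.53  1.41  0.51]
t 2.65 at [459.8  139.28 222.51] F [-0.69 -0.27  0.81] w 87.93 g 0.00
[539.94164764 123.67205306 384.76061162]
```

View pics/w1b.png

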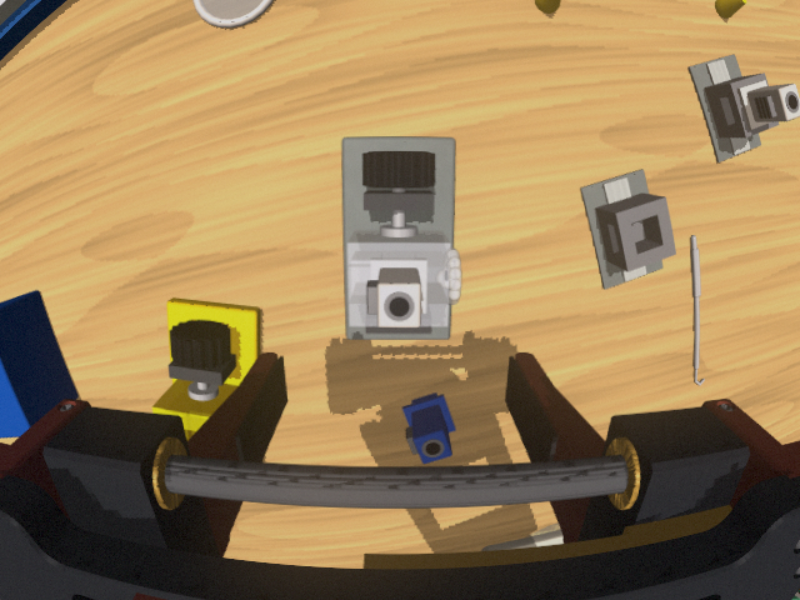

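The wrist view shows the cartridge top with its hole at about (399,306) of 800x600, square to the tool, and the button on the left. The empty dock socket is at about (648,233). Measuring both.

```bash
python3 - <<'E'
from h import *
np.set_printoptions(precision=1,suppress=True)
im=load('w1'); g=cv2.cvtColor(im['frame'],cv2.COLOR_BGR2GRAY); hsv=cv2.cvtColor(im['frame'],cv2.COLOR_BGR2HSV)
print(g[240:250:3,285:350:3]); print(g[215:275:3,310])
# hole
m=np.zeros_like(g); m[225:265,300:340]=(g[225:265,300:340]<110)*255
c=max(cv2.findContours(m,0,2)[0],key=cv2.contourArea); (hu,hv),_=cv2.minEnclosingCircle(c)
print('hole',hu,hv,cv2.contourArea(c),onz(im,hu,hv,123,True))
# base plate/dock regions: low saturation
L=(hsv[...,1]<60).astype(np.uint8)*255; cv2.imwrite('pics/L.png',L)
print('dock grays',g[186,470:545:3], g[150:215:3,508])
# top image hole
t=load('top0'); G=cv2.cvtColor(t['frame'],cv2.COLOR_BGR2GRAY)
r=G[266:281,268:284]; print(r)
# head yaw: base plate edges
for fn,pts in [('w1',[(343,140),(346,338),(455,140),(450,338)])]:
    P=[onz(im,.8*u,.8*v,12,True) for u,v in pts]
    for a,b in [(0,1),(2,3)]: d=P[a]-P[b]; print('base yaw',np.arctan2(d[1],d[0]),np.hypot(d[0],d[1]))
# dock base edges
P=[onz(im,.8*u,.8*v,4,True) for u,v in [(581,187),(604,289),(640,170),(663,270)]]
print(np.array(P))
for a,b in [(0,1),(2,3)]: d=P[a]-P[b]; print('dock yaw',np.arctan2(d[1],d[0]),np.hypot(d[0],d[1]))
E
```

```text
[[174 167 167 122 150 147 205 215 148 129  57  63  59  68 141 183 214 143
  208 155 155 155]
 [188 181 176 118 147 146 205 211 146  65  57  58  60  54 121 150 212 135
  213 160 169 169]
 [193 177 176 105 145 141 203 213 143  60  59  59  59  58 105 147 213 136
  213 158 173 174]
 [192 178 177 119 145 141 203 213 144 105  58  60  59  59 141 171 212 137
  210 158 175 178]]
[110 110 110 115 184 213 216 198 143 142 133 143 147 207 213 207  89 101
 137 181]
hole 319.0 245.0 180.0 [458.4 137.9 123. ]
dock grays [179 101 135 106  64  61  88  86  63 136 135 135 136 136 136  86  61  61
  60  60 135 132 135 176 178] [138 136  86  76  75 106 135 134 135 114 135 135 135 134 136  95 123 133
 133 133 136 135]
[[153 152 150 155 159 156 149 140 128 128 142 157 159 159 157 158]
 [131 117 111 135 160 160 158 159 157 158 156 155 144 128 137 149]
 [ 99 118 127 145 156 159 159 161 163 162 158 161 160 153 143 103]
 [119 118 139 159 164 156 140 128 134 138 153 160 164 164 142  81]
 [126 115 130 160 154 134 115  77  87 112 127 141 158 164 140  72]
 [124 117 131 157 139 112  58  36  36  66 101 134 151 165 137
[... 195 characters left out ...]
46  69  80]
 [115 140 160 157 141 118  87  61  43  69 108 140 161 145  56  81]
 [133 138 156 161 152 133 123 122 121 124 133 153 159 135  58  95]
 [147 148 161 162 164 162 160 151 144 149 160 162 155 120  70  98]
 [147 115 123 151 163 162 162 161 160 163 164 163 147  86  71 116]
 [149 118 113 107 107 114 118 143 158 163 160 165 144  67  87 135]
 [136 124 119 118 107 112 111 114 115 107 116 136 120  67  89 135]]
base yaw -0.20539612067199142 166.474321859265
base yaw -0.1969557389962081 166.67406029122006
[[ 495.5  -29.5    4. ]
 [ 400.5  -42.4    4. ]
 [ 503.4  -90.6    4. ]
 [ 407.1 -107.9    4. ]]
dock yaw 0.13503451219898532 95.83432262639542
dock yaw 0.17727889688263795 97.78436387053615
```

The two views agree: cartridge axis at (458.5,138), yaw -0.20. Descending.

```bash
python3 -m handwheel '[[-1,1.1,40,0,0,0,0],[0,0,40,0,0,0,0],[0,0,30,0,0,0,0.3],[0,0,18,0,0,0,0.4],[0,0,10,0,0,0,0.4],[0,0,0,0,0,0,0.5],[0,0,0,0,0,0,0.55],[0,0,0,0,0,0,0.58]]'
python3 - <<'E'
from h import *
plan([458.5,138.4,84.5],-.2)
im=shot('wrist','w2')
g=im['frame'][130:430,150:490]
cv2.imwrite('pics/w2b.png',cv2.resize(g,None,fx=2,fy=2))
E
```

```text
t: 3.7
ee_pos: [459.8, 137.3, 85.6]
orientation: [-3.124, 0.316, -0.003]
ft_force: [-0.9, 2.9, 1.6]
width: 37.2
grasp_force: 1.6
turn [-0.0014 -0.0017 -0.0016] shift [-1.48 -0.8   1.06]
t 3.70 at [459.79 137.32  85.56] F [-0.86  2.93  1.58] w 37.16 g 1.60
```

View pics/w2b.png

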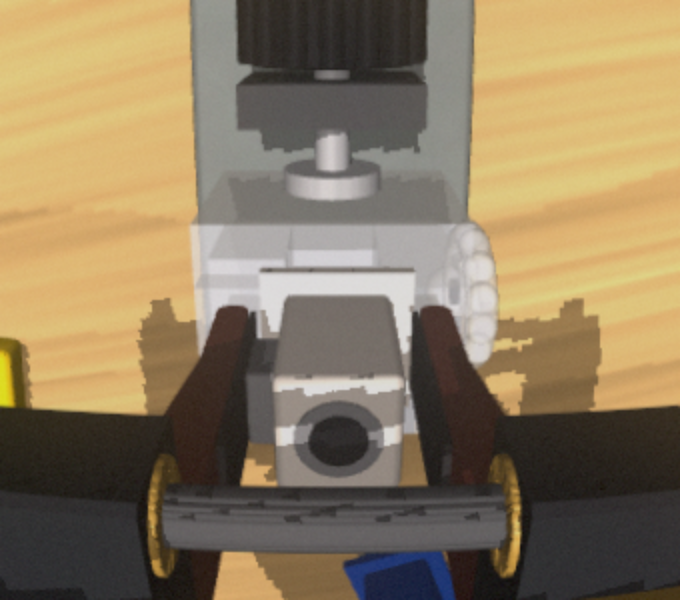

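Fingers straddle the head, with the left one just touching the button and a small gap on the right. Centre x a little, then close in small steps.

```bash
python3 -m handwheel '[[-1.2,0,0.8,0,0,0,0.55],[0,0,0,0,0,0,0.6],[0,0,0,0,0,0,0.63],[0,0,0,0,0,0,0.65],[0,0,0,0,0,0,0.66],[0,0,0,0,0,0,0.67],[0,0,0,0,0,0,0.67]]'
python3 -m handwheel '[[0,0,0,0,0,0,0.675],[0,0,0,0,0,0,0.68],[0,0,0,0,0,0,0.68]]'
python3 -m handwheel '[[0,0,0,0,0,0,0.685],[0,0,0,0,0,0,0.685]]'
```

```text
t: 4.62
ee_pos: [458.2, 138.1, 84.3]
orientation: [-3.124, 0.316, -0.001]
ft_force: [-0.8, 6.6, 4.8]
width: 28.7
grasp_force: 3.9
t: 5.0
ee_pos: [458.1, 137.9, 84.2]
orientation: [-3.125, 0.316, -0.001]
ft_force: [-1.0, 6.1, 4.8]
width: 28.3
grasp_force: 5.4
t: 5.25
ee_pos: [458.0, 137.8, 84.2]
orientation: [-3.125, 0.316, -0.001]
ft_force: [-1.6, 5.8, 3.5]
width: 27.6
grasp_force: 6.1
```

```bash
python3 -m handwheel '[[0,0,0,0,0,0,0.69],[0,0,0,0,0,0,0.69]]'
python3 -m handwheel '[[0,0,0,0,0,0,0.695],[0,0,0,0,0,0,0.695]]'
python3 -m handwheel '[[0,0,0,0,0,0,0.70],[0,0,0,0,0,0,0.70]]'
```

```text
t: 5.5
ee_pos: [458.0, 137.6, 84.2]
orientation: [-3.125, 0.316, -0.001]
ft_force: [-1.3, 5.8, 5.0]
width: 27.1
grasp_force: 6.5
t: 5.75
ee_pos: [457.9, 137.5, 84.2]
orientation: [-3.125, 0.316, -0.001]
ft_force: [-2.0, 5.0, 5.8]
width: 27.1
grasp_force: 7.4
t: 6.0
ee_pos: [457.9, 137.4, 84.2]
orientation: [-3.125, 0.316, -0.001]
ft_force: [-1.5, 4.1, 6.2]
width: 26.6
grasp_force: 14.9
```

```bash
python3 -m handwheel '[[0,0,0,0,0,0,0.702],[0,0,-0.5,0,0,0,0.702],[0,0,-0.5,0,0,0,0.702]]'
python3 -m handwheel '[[0,0,-1,0,0,0,0.702],[0,0,-1,0,0,0,0.702],[0,0,0,0,0,0,0.702]]'
```

```text
t: 6.38
ee_pos: [457.9, 137.4, 84.6]
orientation: [-3.125, 0.316, -0.0]
ft_force: [1.6, 5.4, -4.4]
width: 26.5
grasp_force: 18.4
t: 6.75
ee_pos: [457.9, 137.3, 86.7]
orientation: [-3.125, 0.316, -0.0]
ft_force: [0.3, 4.9, -2.1]
width: 26.6
grasp_force: 18.5
```

```bash
python3 -m handwheel '[[0,-0.4,-1.5,0,0,0,0.702],[0,0,-1.5,0,0,0,0.702],[0,0,-1.5,0,0,0,0.702],[0,0,0,0,0,0,0.702]]'
python3 -m handwheel '[[0,0,-3,0,0,0,0.702],[0,0,-4,0,0,0,0.702],[0,0,-5,0,0,0,0.702],[0,0,-6,0,0,0,0.702],[0,0,-6,0,0,0,0.702],[0,0,-6,0,0,0,0.702],[0,0,-6,0,0,0,0.702],[0,0,-6,0,0,0,0.702],[0,0,-6,0,0,0,0.702],[0,0,-6,0,0,0,0.702]]'
```

```text
t: 7.25
ee_pos: [457.8, 137.4, 91.5]
orientation: [3.126, -0.316, -0.0]
ft_force: [-1.0, 2.7, 0.4]
width: 26.6
grasp_force: 18.8
t: 8.5
ee_pos: [457.8, 137.5, 145.8]
orientation: [3.126, -0.315, -0.0]
ft_force: [-0.2, 0.3, -1.3]
width: 26.8
grasp_force: 19.0
```

The cartridge is out, at TCP z 146 with no load. Next, to a vantage point over the dock.

```bash
python3 - <<'E'
from h import *
plan([400,-62,150],.15)
E
```

```text
turn [ 0.000e+00  1.000e-04 -3.512e-01] shift [-87.   188.63  -4.25]
t 8.50 at [457.83 137.52 145.75] F [-0.25  0.26 -1.28] w 26.75 g 19.00
```

```bash
python3 -m handwheel '[[0,0,-2,0,0,-0.1,0.702],[0,0,-2,0,0,-0.15,0.702],[0,0,0,0,0,-0.1,0.702],[-10,20,0,0,0,0,0.702],[-15,35,0,0,0,0,0.702],[-17,39,0,0,0,0,0.702],[-18,39,0,0,0,0,0.702],[-17,35,0,0,0,0,0.702],[-10,20,0,0,0,0,0.702],[0,0,0,0,0,0,0.702]]'
python3 - <<'E'
from h import *
plan([400,-62,150],.15)
im=shot('wrist','w3')
cv2.imwrite('pics/w3b.png',cv2.resize(im['frame'],(800,600)))
E
```

```text
t: 9.75
ee_pos: [399.4, -62.2, 149.6]
orientation: [3.133, 0.229, 0.0]
ft_force: [-0.2, -0.0, 0.0]
width: 26.9
grasp_force: 19.0
turn [ 0.     -0.0001 -0.0039] shift [ 0.64 -0.11 -0.42]
t 9.75 at [399.38 -62.21 149.58] F [-0.23 -0.04  0.02] w 26.93 g 19.00
```

View pics/w3b.png

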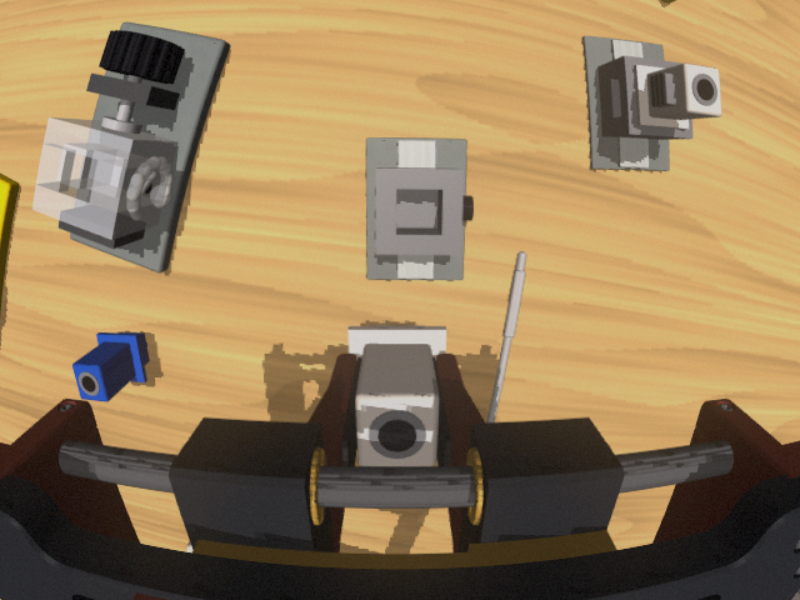

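The wrist view shows the empty dock from above: top face about (376,168)-(467,255), socket about (396,190)-(442,234), square to the tool. The held cartridge's hole is at (398,436), flange front at y of about 327. Measuring edges.

```bash
python3 - <<'E'
from h import *
np.set_printoptions(precision=1,suppress=True,linewidth=200)
im=load('w3'); F=im['frame']; g=cv2.GaussianBlur(cv2.cvtColor(F,cv2.COLOR_BGR2GRAY),(3,3),0).astype(float)
def edge(coords):
    p=np.array([g[v,u] for u,v in coords]); d=np.abs(np.diff(p)); return [(coords[i],round(d[i])) for i in range(len(d)) if d[i]>12]
H=cv2.cvtColor(F,cv2.COLOR_BGR2HSV)
print(H[145,285:385:3].tolist())
for v in (143,147,195,198): print('row',v,[(c[0],d) for c,d in edge([(u,v) for u in range(285,385)])])
for u in (304,309,358,364): print('col',u,[(c[1],d) for c,d in edge([(u,v) for v in range(105,230)])])
for v in (160,170,180): print('row',v,[(c[0],d) for c,d in edge([(u,v) for u in range(285,385)])])
for u in (325,335,345): print('col',u,[(c[1],d) for c,d in edge([(u,v) for v in range(105,230)])])
u,v=398*.8,436*.8; print('head top',onz(im,u,v,149.6+39,True))
E
```

```text
[[18, 125, 212], [18, 123, 213], [17, 125, 216], [37, 16, 143], [30, 12, 144], [19, 14, 150], [7, 15, 157], [12, 16, 159], [8, 18, 158], [8, 18, 160], [8, 18, 157], [10, 10, 152], [10, 15, 157], [13, 15, 158], [6, 16, 157], [4, 12, 154], [6, 17, 154], [11, 13, 155], [0, 15, 156], [7, 15, 156], [6, 16, 156], [4, 13, 153], [9, 17, 151], [8, 13, 156], [12, 17, 154], [12, 17, 154], [11, 13, 153], [10, 15, 152], [3, 15, 152], [19, 42, 133], [17, 126, 207], [17, 124, 211], [17, 125, 210], [18, 124, 209]]
row 143 [(291, 15), (372, 15)]
row 147 [(292, 16), (372, 16), (373, 14)]
row 195 [(291, 16), (292, 25), (371, 21)]
row 198 [(291, 15), (292, 23), (370, 13), (371, 21)]
col 304 [(109, 19), (202, 16), (203, 19), (211, 20), (223, 27), (224, 20)]
col 309 [(109, 20), (202, 16), (203, 20), (208, 15), (209, 18), (223, 14), (224, 27), (225, 15)]
col 358 [(109, 17), (110, 18), (203, 19), (204, 16), (208, 14), (209, 19), (224, 26), (225, 17)]
col 364 [(109, 15), (110, 20), (223, 22), (224, 16)]
row 160 [(292, 17), (316, 24), (317, 16), (349, 13), (352, 21), (353, 38), (354, 23), (369, 33), (370, 32)
[... 398 characters left out ...]
26), (112, 21), (132, 18), (133, 30), (150, 21), (151, 19), (160, 14), (161, 25), (181, 27), (182, 24), (186, 22), (187, 29), (188, 14), (208, 26), (209, 29), (221, 25), (222, 30), (224, 23)]
col 335 [(109, 18), (111, 23), (112, 24), (132, 15), (133, 26), (150, 20), (151, 20), (162, 25), (163, 16), (181, 27), (182, 25), (186, 20), (187, 31), (188, 15), (209, 23), (210, 33), (211, 15), (221, 24), (222, 17), (223, 15), (224, 14)]
col 345 [(109, 19), (111, 21), (112, 26), (133, 25), (134, 18), (150, 18), (151, 21), (161, 25), (162, 15), (181, 25), (182, 24), (186, 17), (187, 29), (188, 18), (208, 24), (209, 32), (210, 13), (221, 19), (222, 33), (224, 26), (225, 17)]
head top [399.4 -62.8 188.6]
```

```bash
python3 - <<'E'
from h import *
np.set_printoptions(precision=1,suppress=True,linewidth=200)
im=load('w3')
C=lambda u,v:onz(im,u,v,46,True)
l,r,t,b=C(317,169),C(353.5,169),C(335,151),C(335,187)
print('socket',l,r,t,b,np.linalg.norm(l-r),np.linalg.norm(t-b),'ctr',(l+r+t+b)/4)
t,b=C(335,133),C(335,203.5); print('outer x',t,b,np.linalg.norm(t-b),(t+b)/2)
for q,z in [([(292.5,143),(292.3,198)],4),([(373,143),(371.3,198)],4),([(317,155),(316,185)],46)]:
    a,b=[onz(im,*p,z,True) for p in q]; print('yaw',np.arctan2(*(a-b)[1::-1]))
for q in [[(320,133),(350,133.5)],[(304,203),(358,203.8)]]:
    a,b=[onz(im,*p,46,True) for p in q]; d=a-b; print('yaw from y',np.arctan2(-d[0],d[1]))
b=sum(onz(im,u,v,4,True) for u,v in[(292.5,111.5),(373,111.5),(371.3,223),(292.5,223)])/4; print('rail centre',b)
# same on top view
t=load('top0'); print(proj(t,C(335.2,169)))
E
```

```text
socket [453.4 -54.5  46. ] [457.4 -80.3  46. ] [468.1 -65.2  46. ] [442.4 -69.2  46. ] 26.161830212889864 26.06422362520126 ctr [455.3 -67.3  46. ]
outer x [480.9 -63.3  46. ] [430.4 -71.1  46. ] 51.1386466706387 [455.6 -67.2  46. ]
yaw 0.13184995546813275
yaw 0.14087624991721764
yaw 0.1134938817049367
yaw from y 0.1392577659093611
yaw from y 0.13397008667127414
rail centre [452.1 -67.8   4. ]
(np.float64(371.1773193509883), np.float64(276.3524213383273))
```

```bash
python3 - <<'E'
from h import *
plan([455.3,-66.8,95],.137)
E
```

```text
turn [-0.0001 -0.0004  0.0099] shift [54.29 12.79 54.61]
t 9.80 at [399.77 -61.54 149.61] F [ 0.2  -0.08  0.08] w 26.60 g 19.00
```

```bash
python3 -m handwheel '[[10,2.5,0,0,0,0.01,0.702],[17,3.7,0,0,0,0,0.702],[17,3.7,0,0,0,0,0.702],[10.5,2.3,10,0,0,0,0.702],[0,0,18,0,0,0,0.702],[0,0,16,0,0,0,0.702],[0,0,10,0,0,0,0.702],[0,0,0,0,0,0,0.702]]'
python3 - <<'E'
from h import *
for _ in range(4):
    im=shot('wrist','w4'); plan([455.3,-66.8,95],.137)
g=im['frame'][60:460,100:540]
cv2.imwrite('pics/w4b.png',cv2.resize(g,None,fx=1.5,fy=1.5))
E
```

```text
t: 10.8
ee_pos: [454.9, -65.6, 94.4]
orientation: [-3.134, -0.218, 0.003]
ft_force: [0.0, -0.5, -1.2]
width: 26.5
grasp_force: 19.0
turn [-0.0003  0.0008  0.0019] shift [-0.18  1.11  0.03]
t 10.85 at [455.33 -65.67  95.03] F [ 0.3   0.25 -0.09] w 26.24 g 19.00
turn [-0.     -0.      0.0018] shift [-0.45  1.01  0.45]
t 10.90 at [455.61 -65.74  95.45] F [-0.14 -0.04 -0.14] w 27.10 g 19.00
turn [ 0.0002 -0.0006  0.0018] shift [-0.62  0.93  0.69]
t 10.95 at [455.79 -65.79  95.69] F [-0.24  0.62 -0.61] w 26.45 g 19.00
turn [ 0.0003 -0.0009  0.0017] shift [-0.65  0.93  0.82]
t 11.00 at [455.82 -65.79  95.82] F [ 0.16 -0.11 -0.61] w 26.90 g 19.00
```

View pics/w4b.png

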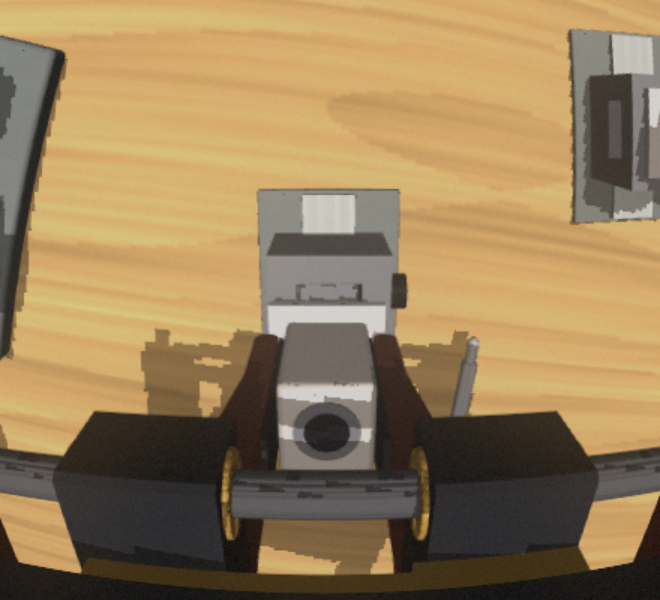

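The flange is centred over the dock, its centre column about 327 against 328 for the block. Apply the small correction and lower gently.

```bash
python3 -m handwheel '[[-0.6,0.9,5,0,0,0,0.702],[0,0,6,0,0,0,0.702],[0,0,3,0,0,0,0.702],[0,0,2,0,0,0,0.702],[0,0,0,0,0,0,0.702]]'
python3 -m handwheel '[[0,0,1.5,0,0,0,0.702],[0,0,1.5,0,0,0,0.702],[0,0,0,0,0,0,0.702]]'
```

```text
t: 11.62
ee_pos: [454.8, -66.7, 79.2]
orientation: [-3.134, -0.218, 0.001]
ft_force: [-1.0, -0.9, -0.9]
width: 26.7
grasp_force: 19.0
t: 12.0
ee_pos: [454.9, -66.7, 76.3]
orientation: [-3.134, -0.218, 0.0]
ft_force: [0.1, 0.8, -1.3]
width: 26.9
grasp_force: 19.0
```

```bash
python3 -m handwheel '[[0,0,1,0,0,0,0.702],[0,0,1,0,0,0,0.702],[0,0,0,0,0,0,0.702]]'
python3 -m handwheel '[[0,0,1,0,0,0,0.702],[0,0,1,0,0,0,0.702],[0,0,0,0,0,0,0.702]]'
```

```text
t: 12.38
ee_pos: [454.8, -66.7, 74.3]
orientation: [-3.134, -0.218, 0.0]
ft_force: [0.1, 0.0, -0.2]
width: 26.5
grasp_force: 19.0
t: 12.75
ee_pos: [454.8, -66.7, 72.3]
orientation: [-3.134, -0.218, 0.0]
ft_force: [0.1, -0.2, -1.0]
width: 26.6
grasp_force: 19.0
```

The shank is in with no contact. Continue.

```bash
python3 -m handwheel '[[0,0,1.5,0,0,0,0.702],[0,0,1.5,0,0,0,0.702],[0,0,1.5,0,0,0,0.702],[0,0,0,0,0,0,0.702]]'
python3 -m handwheel '[[0,0,1.5,0,0,0,0.702],[0,0,1.5,0,0,0,0.702],[0,0,1.5,0,0,0,0.702],[0,0,0,0,0,0,0.702]]'
python3 -m handwheel '[[0,0,1.5,0,0,0,0.702],[0,0,1.5,0,0,0,0.702],[0,0,0,0,0,0,0.702]]'
```

```text
t: 13.25
ee_pos: [454.8, -66.7, 67.7]
orientation: [-3.134, -0.218, 0.0]
ft_force: [0.6, 0.6, 0.4]
width: 26.4
grasp_force: 19.0
t: 13.75
ee_pos: [454.8, -66.7, 63.2]
orientation: [-3.134, -0.218, 0.0]
ft_force: [-0.3, -0.4, -0.5]
width: 26.7
grasp_force: 19.0
t: 14.12
ee_pos: [454.8, -66.7, 60.3]
orientation: [-3.134, -0.218, 0.0]
ft_force: [0.4, 0.6, -1.3]
width: 26.5
grasp_force: 19.0
```

```bash
python3 -m handwheel '[[0,0,1,0,0,0,0.702],[0,0,1,0,0,0,0.702],[0,0,1,0,0,0,0.702],[0,0,0,0,0,0,0.702]]'
python3 -m handwheel '[[0,0,0.7,0,0,0,0.702],[0,0,0.5,0,0,0,0.702],[0,0,0,0,0,0,0.702]]'
python3 -m handwheel '[[0,0,0.5,0,0,0,0.702],[0,0,0,0,0,0,0.702]]'
```

```text
t: 14.62
ee_pos: [454.8, -66.7, 57.3]
orientation: [-3.134, -0.218, 0.0]
ft_force: [-0.3, -0.2, -1.2]
width: 26.7
grasp_force: 19.0
t: 15.0
ee_pos: [454.9, -66.7, 56.1]
orientation: [-3.134, -0.218, 0.0]
ft_force: [0.9, -0.1, -0.7]
width: 26.7
grasp_force: 19.0
t: 15.25
ee_pos: [454.9, -66.7, 55.6]
orientation: [-3.134, -0.218, 0.0]
ft_force: [-0.5, -0.9, -0.5]
width: 26.6
grasp_force: 19.0
```

```bash
python3 -m handwheel '[[0,0,0.4,0,0,0,0.702],[0,0,0,0,0,0,0.702]]'
python3 -m handwheel '[[0,0,0.4,0,0,0,0.702],[0,0,0,0,0,0,0.702]]'
```

```text
t: 15.5
ee_pos: [454.9, -66.7, 55.3]
orientation: [-3.134, -0.218, 0.0]
ft_force: [-0.6, -0.3, -1.8]
width: 26.7
grasp_force: 19.0
t: 15.75
ee_pos: [454.9, -66.7, 55.2]
orientation: [3.134, 0.218, 0.0]
ft_force: [-1.2, 0.1, 5.9]
width: 26.5
grasp_force: 19.4
```

The flange is seated: 6 N at the expected height of 55.2. Releasing.

```bash
python3 -m handwheel '[[0,0,0,0,0,0,0.68],[0,0,0,0,0,0,0.65],[0,0,0,0,0,0,0.62],[0,0,0,0,0,0,0.58],[0,0,0,0,0,0,0.5],[0,0,0,0,0,0,0.4],[0,0,0,0,0,0,0.35],[0,0,0,0,0,0,0.35]]'
python3 -m handwheel '[[0,0,-10,0,0,0,0.35],[0,0,-20,0,0,0,0.35],[0,0,-30,0,0,0,0.35],[0,0,-30,0,0,0,0.35],[-30,0,0,0,0,0,0.35],[-30,0,0,0,0,0,0.35],[0,0,0,0,0,0,0.35]]'
python3 - <<'E'
from h import *
a=shot('wrist','w5')['frame']; b=shot('side','s5')['frame']
A=cv2.resize(a[90:330,200:450],(400,384)); B=cv2.resize(b[250:400,190:346],(400,384),interpolation=cv2.INTER_CUBIC)
cv2.imwrite('pics/f5.png',np.hstack([A,B]))
E
```

```text
t: 16.75
ee_pos: [454.9, -66.8, 54.9]
orientation: [3.134, 0.218, 0.0]
ft_force: [0.9, -0.4, -0.4]
width: 56.9
grasp_force: 0.0
t: 17.62
ee_pos: [393.8, -75.0, 145.3]
orientation: [-3.134, -0.217, 0.001]
ft_force: [0.6, 0.4, -0.8]
width: 56.9
grasp_force: 0.0
```

View pics/f5.png

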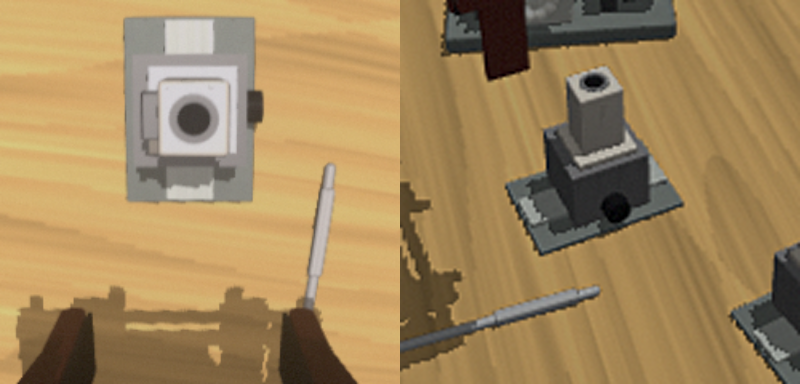

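The cartridge sits flat and square in the dock. The button stands about 16 px (about 6 mm) proud at (150,122) on the window side, so it has latched.

```bash
python3 -c "
from workcell import ctrl; print(ctrl.close_job())"
```

```text
the job is handed in; nothing more can be done
None
```

I moved the cartridge from the ear to the grey dock and handed the job in: in the last pictures it sits flat with its button sprung out on the window side, peak readings were about 19 N grip and under 10 N at the wrist, it took about 18 s, and the hand-in returned no verdict.

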